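# Nest the aluminium pots of a desk organiser

### The arm

A 7-joint arm with a two-finger parallel gripper is mounted at the origin on the work surface. World frame = base frame: x ahead of the robot, y to its left, z up, the work surface at z = 0. Lengths are in mm, angles in rad, forces in N, time in s.
With the tool pointing down it reaches from about 400 to 925 mm from the base axis. Payload 4.1 kg.
Tool frame: the origin (TCP) lies midway between the tips of the shut fingers; the grasp point (between the pads) lies 19 mm behind it; z points along the fingers, y is the line along which they close (so a half turn about z gives the same grasp; the last joint's range is limited). The gripper opens to 85 mm and grips with 20 to 120 N. Pads are 22 mm wide; open, the fingers measure 114 mm over their backs; the gripper's body (76 mm by 85 mm) begins 54 mm behind the grasp point. The pads swing forward as they close: fully open they stand 13 mm farther back than shut.
Start: joints at [1.166, 0.398, 0.045, 1.537, -0.019, 1.207, -0.051], TCP at [195.723, -619.868, 231.347] pointing down, gripper open.
Joint ranges: [-2.82, 2.82], [-0.49, 2.23], [-1.37, 1.46], [0, 2.46], [-1.36, 4.5], [0.23, 2], [-2.94, 2.94]. Speed limits (rad/s): [2.57, 2.57, 3.14, 3.14, 3.14, 3.14, 3.14].

### API

Orientations are given as a unit quaternion [w, x, y, z].
In Python, from bench import r gives the robot as it stands. The module is installed in compiled form; this text tells all that it offers.
- The arm moves only by the tool drive_tool, never from a script. Its argument "increments" is a list of rows, each an object with "translation": the shift along the world's x, y, z in cm, a list of three; "dr": the turn, a rotation vector about the world's x, y, z in rad, a list of three; "fingers": the finger opening in cm, from 0 to 8.54. In form: [{"translation": [tx, ty, tz], "dr": [rx, ry, rz], "fingers": fingers}, ...]. A call has 1 to 5 rows; each row is the pose to reach, as a shift and turn from the pose commanded when the call began; what a row does not reach only later rows make up. A row lasts 1/8 s, in which the tool goes at most 62.5 mm and 10.7 degrees, less where a joint would pass 70% of its speed; a pose out of reach is approached as far as the arm can. A call with a gripper value outside its range is refused whole. The fingers move at their own pace and stop on an object; "force" is the grip in N (left out, the last holds). Time passes only in rows, so rows that repeat a pose let the fingers close. It gives the time, the measured TCP pose, the force, the opening and the grip force at its end, in the units of the state.
- r.sense(): the state, without advancing time (a new reading comes with each control period).
- r.camera(name): name is "scene" or "side" or "wrist"; returns a dict with "frame" (384x512x3 uint8, red, green, blue), "fx", "fy", "cx", "cy" (pixels), "distortion" ([k1, k2, p1, p2, k3] as OpenCV has them; the pictures are not rectified), "R" (3x3) and "t" (3): a world point X has camera coordinates R X + t; the wrist camera has in their place "hand_eye" (4x4, takes a point from camera to tool coordinates, whose origin is the TCP and whose axes are the flange's). Camera axes: x right, y down, z forward; pixel columns grow to the right and rows downward; lengths in mm; the calibration is good to about 2 mm. A picture is of the moment at which its call begins: read the wrist's pose just before it. There is no depth.
- r.hand_in(): hands the job in; it is judged then, once.
The state is a dict: "time": time; "joints": joint angles; "joint_vel": joint speeds; "joint_torque": joint torques, N m; "eef_pos": TCP position; "tool_rot": TCP orientation; "wrist_force": force on the tool from outside, world axes, zero at the start; "ft_torque": the same for the moment, N m; "gripper_width": finger opening in mm; "finger_force": force on a finger pad.
Only numpy, scipy, OpenCV 4.12 (cv2) and the standard library are available. Lean on these libraries where they do the work, as an engineer would, in place of code of your own. Each camera call takes 0.05 s, during which the arm holds its last target. There are 200 camera calls.

### The job

Build up the desk organiser: nest the middle-sized loose aluminium pot in the one fixed to the round walnut base, and the slimmest pot inside that, so that all three stand upright around one centre with each loose pot fully home, its feet down on the floor beneath and straddling the rib that crosses it. The rib in the fixed pot may point any way, so feel for it by turning the pot. Set the pots down gently, never letting one fall or topple, and leave everything else on the desk where it is.

Things in the scene. Friction and masses are not known exactly. Their poses are not given: they have to be found in the camera images.
- base_pot: Fixed walnut disc (110 mm across, 12 thick) with an open aluminium pot fixed on its centre: outside 74 mm, inside 68 mm across; rim 57 mm, inner floor 17 mm above the desk. Origin: centre of the underside; z up. A rib 44 x 7 x 6 mm high crosses the floor's centre in a direction this pose does NOT tell: it is set anew each time, to be felt for or seen. A pot resting on it stands 6 mm too high.
- mid_pot: Open aluminium pot, 62 mm outside, 56 inside, 70 high. Four square feet (8 mm high, 6 to 22 mm off the axes) leave channels 12 mm wide along its x and y that fit over a rib, each quarter turn. Inner floor 12 mm above the origin; on it a rib 36 x 7 x 6 mm high along its x. Origin: centre under the feet; z up. Home: origin 17 mm above base_pot's, rim 30 mm above the fixed rim.
- slim_pot: Slimmest, tallest aluminium pot, open on top: 50 mm outside, 88 high, wall 3. Four square feet (8 mm high, 6 to 17.5 mm off the axes) leave channels 12 mm wide along its x and y that fit over a rib, each quarter turn. Its own floor rib is not used. Origin: centre under the feet; z up. Home: origin 12 mm above mid_pot's, rim 30 mm above mid_pot's rim.
- cup: Bystander: plain white ceramic cup, 72 mm across, 80 mm high. Origin: centre of its underside.
- jar: Bystander: closed glass jar, 48 mm across, 65 mm high. Origin: centre of its underside.
- spare_drive: Bystander: slim aluminium drive lying flat, 112 x 76 x 12 mm. Origin: centre of its underside.
- screwdriver: Bystander: screwdriver lying on the desk, 160 mm long. Origin: under its middle, on the desk.
- case: Bystander: closed clear polycarbonate storage case with a spring clip, 100 x 160 x 50 mm. Origin: centre of its underside.
Not all that is in view belongs to the job. What is shaped like the slim_pot but purple or yellow is not meant.

How it is judged (in metres and radians):
At the end, for the whole second after the job is handed in: The middle pot stands at rest in the fixed pot, fully home (its origin 17 mm above that of the fixed pot, no more than 2.5 mm too high), within 5 mm of concentric and upright to 0.06 rad; the slim pot likewise in the middle pot (its origin 12 mm above that of the middle pot, same tolerances) (z of mid_pot in the frame of base_pot between 0.013 and 0.0195 m and horizontal distance between mid_pot and base_pot below 0.005 m and angle between each of mid_pot, slim_pot's own z axis and vertical below 0.06 rad and linear speed of each of mid_pot, slim_pot below 0.02 m/s and z of slim_pot in the frame of mid_pot between 0.008 and 0.0145 m and horizontal distance between slim_pot and mid_pot below 0.005 m); the robot touches nothing.
It fails at once if the cup, jar, drive, screwdriver or case is moved more than 20 mm (distance of any of cup, jar, spare_drive, screwdriver, case from where it was at the start of the episode above 0.02 m).
It fails at once if the cup or jar is tipped over (angle between any of cup, jar's own z axis and vertical above 0.5 rad).
It fails at once if the mid pot falls or is dropped (faster than 0.5 m/s with no finger on it) or tips past 0.6 rad ((linear speed of mid_pot above 0.5 m/s and contact force between the fingers and mid_pot below 0.05 N) or angle between mid_pot's own z axis and vertical above 0.6 rad).
It fails at once if the slim pot falls or is dropped (faster than 0.5 m/s with no finger on it) or tips past 0.6 rad ((linear speed of slim_pot above 0.5 m/s and contact force between the fingers and slim_pot below 0.05 N) or angle between slim_pot's own z axis and vertical above 0.6 rad).
It also fails if it takes over 64 s, if anything falls off the work surface, if the arm or the gripper's body presses on something with over 40 N, if the wrist force passes 120 N, or if a joint passes its speed limit or range.

## Working session

There is one attempt and no reset: what is moved stays moved. The work goes in short steps, Python scripts to look and compute and a tool call to move; the robot and the scene stay as the last step left them, time stands still between calls to the robot, and variables do not carry over. Pictures are saved under pics/ and viewed, at most 10 in all, crops included, and the job is handed in when it is done.

Besides the shell and the picture viewer there is one more tool, called after "Request:" in YAML: its name, and indented under it one key for each argument. drive_tool: Moves the arm, as the interface text tells. Its arguments: {"type":"object","properties":{"increments":{"type":"array"},"force":{"type":"number"}},"required":["increments"]}

```bash
mkdir -p pics; python3 - <<'E'
from bench import r
import cv2,pickle
s=r.sense();print(s)
d={}
for n in("scene","side","wrist"):
    c=r.camera(n);d[n]=c;cv2.imwrite(f"pics/{n}0.png",c["frame"][:,:,::-1])
    print(n,{k:v for k,v in c.items() if k!="frame"})
pickle.dump((s,d),open("c0.pkl","wb"))
a=cv2.resize(cv2.imread("pics/scene0.png"),(800,600),interpolation=cv2.INTER_CUBIC);cv2.imwrite("pics/scene0b.png",a)
a=cv2.resize(cv2.imread("pics/side0.png"),(800,600),interpolation=cv2.INTER_CUBIC);cv2.imwrite("pics/side0b.png",a)
E
```

```text
{'time': 0.0, 'joints': array([ 1.16604127,  0.39918134,  0.04502452,  1.53787462, -0.01868915,
        1.20688938, -0.05071539]), 'joint_vel': array([-3.30381368e-04,  1.31707962e-03,  1.13779312e-03,  1.16480996e-03,
       -2.16053885e-04, -2.14604209e-03, -1.37222025e-05]), 'joint_torque': array([ 1.06466541e-03, -4.75121605e+01,  1.36481747e+00, -2.54222345e+01,
        1.15414563e-02,  9.34620621e-03,  1.53177626e-05]), 'eef_pos': array([ 195.49248345, -619.24634639,  230.27255811]), 'tool_rot': array([-9.41323851e-04,  9.88328189e-01,  1.52336659e-01, -2.15910173e-04]), 'wrist_force': array([ 0.25626344, -0.04442259,  0.77831965]), 'ft_torque': array([-0.01689521, -0.03425953, -0.06254413]), 'finger_force': 0.0, 'gripper_width': 85.23581429022302}
scene {'fx': 388.04909887110887, 'fy': 388.04909887110887, 'cx': 258.51665920592865, 'cy': 186.97899241137299, 'distortion': array([-0.0373698,  0.       ,  0.       ,  0.       ,  0.       ]), 'R': array([[-0.31361623,  0.94951477, -0.0081585 ],
       [ 0.65626044,  0.21053126, -0.72456802],
       [-0.68627042, -0.23259039, -0.689
[... 359 characters left out ...]
05291e-01, -6.78691926e-01],
       [ 1.00703376e-01, -6.71179234e-01, -7.34423084e-01]]), 't': array([ 558.60713957,  112.37443865, 1529.79429722])}
wrist {'fx': 337.8773513905953, 'fy': 337.8773513905953, 'cx': 261.76029657798193, 'cy': 193.66859043027742, 'distortion': array([-0.03651484,  0.        ,  0.        ,  0.        ,  0.        ]), 'hand_eye': array([[ 1.26234333e-05, -9.55602579e-01, -2.94658635e-01,
         7.45457687e+01],
       [ 9.99999905e-01,  1.40781944e-04, -4.13726740e-04,
         4.81683310e-01],
       [ 4.36840955e-04, -2.94658602e-01,  9.55602489e-01,
        -1.43030860e+02],
       [ 0.00000000e+00,  0.00000000e+00,  0.00000000e+00,
         1.00000000e+00]])}
```

View pics/scene0b.png

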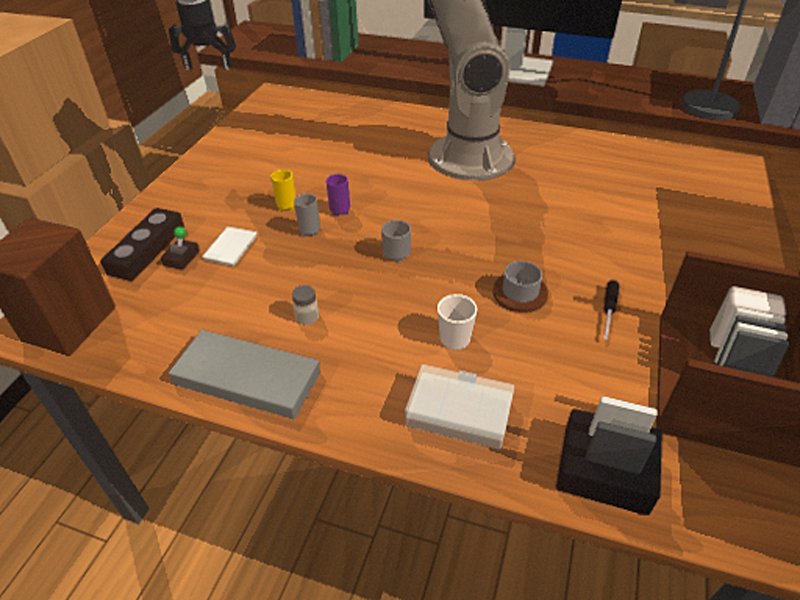

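View pics/side0b.png

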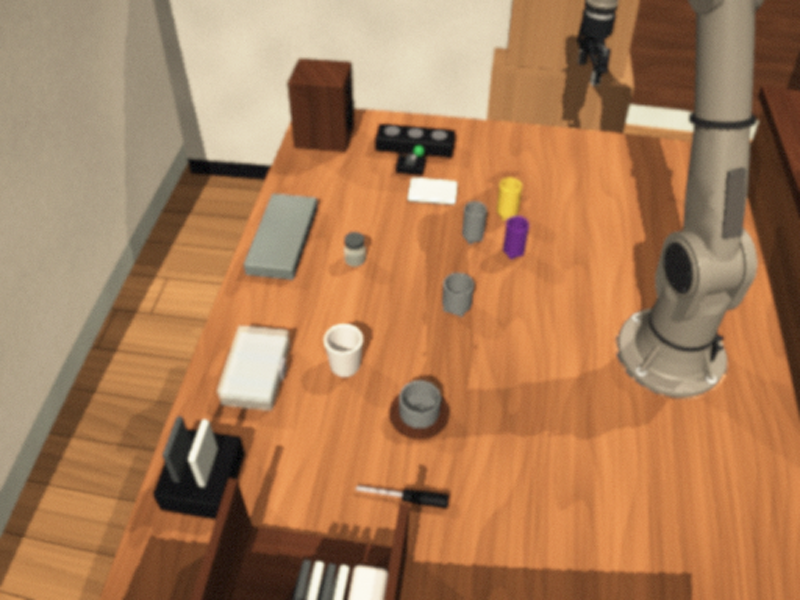

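The scene picture (800 px scale) shows base_pot at (522,282), the mid pot at (396,240), and three slim-shaped pots: yellow (283,189), purple (338,194) and grey (307,214). The grey one is bare aluminium, so it's the slim_pot. Next I'll confirm it in a crop.

```bash
cat > h.py <<'E'
import numpy as np,cv2
from scipy.spatial.transform import Rotation as Ro
def K(c): return np.array([[c["fx"],0,c["cx"]],[0,c["fy"],c["cy"]],[0,0,1.]])
def ray(c,uv,s=None):
    n=cv2.undistortPoints(np.array([[uv]],float),K(c),c["distortion"])[0,0]
    d=np.array([n[0],n[1],1.])
    if "R" in c: return -c["R"].T@c["t"],c["R"].T@d
    q=s["tool_rot"];T=Ro.from_quat([q[1],q[2],q[3],q[0]]).as_matrix();H=c["hand_eye"]
    return T@H[:3,3]+s["eef_pos"],T@H[:3,:3]@d
def onz(c,uv,z,s=None):
    o,d=ray(c,uv,s);return o+d*(z-o[2])/d[2]
def proj(c,X,s=None):
    X=np.asarray(X,float).reshape(-1,3)
    if "R" in c: R,t=c["R"],c["t"]
    else:
        q=s["tool_rot"];T=Ro.from_quat([q[1],q[2],q[3],q[0]]).as_matrix();H=c["hand_eye"]
        A=T@H[:3,:3];o=T@H[:3,3]+s["eef_pos"];R=A.T;t=-R@o
    return cv2.projectPoints(X,cv2.Rodrigues(R)[0],t,K(c),c["distortion"])[0][:,0]
def circ(x,y,z,rad,n=60):
    a=np.linspace(0,2*np.pi,n);return np.c_[x+rad*np.cos(a),y+rad*np.sin(a),0*a+z]
E
python3 - <<'E'
import pickle;from h import *
s,d=pickle.load(open("c0.pkl","rb"))
P={"base":((522,270),(420,391),57),"mid":((396,228),(459,283),70),"slim":((307,201),(475,210),88)}
for k,(a,b,z) in P.items():
    for n,u in(("scene",a),("side",b)): print(k,n,onz(d[n],np.array(u)*.64,z).round(1))
a=d["scene"]["frame"][100:200,160:360,::-1]
b=d["side"]["frame"][110:280,240:360,::-1]
cv2.imwrite("pics/crop.png",np.hstack([cv2.resize(a,(480,240),interpolation=3),cv2.resize(b,(300,240)[::1],interpolation=3)]))
E
```

```text
base scene [480.1 218.6  57. ]
base side [484.8 206.6  57. ]
mid scene [443.7 -55.7  70. ]
mid side [439.7 -59.8  70. ]
slim scene [ 433.5 -263.2   88. ]
slim side [ 424.5 -267.1   88. ]
```

View pics/crop.png

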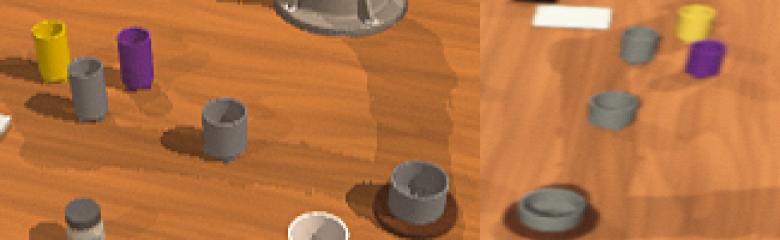

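The crop confirms it: the plain grey slim pot is at crop (88,90), the mid pot at (224,128) and the base at (418,195). I'll move the wrist camera over the slim pot.

Request:
drive_tool:
  increments:
    - {"translation": [8,16.5,0],"dr": [0,0,0],"fingers": 8.5}
    - {"translation": [16.3,33,0],"dr": [0,0,0],"fingers": 8.5}
    - {"translation": [16.3,33,0],"dr": [0,0,0],"fingers": 8.5}
    - {"translation": [16.3,33,0],"dr": [0,0,0],"fingers": 8.5}
    - {"translation": [16.3,33,0],"dr": [0,0,0],"fingers": 8.5}

```text
time: 0.78
eef_pos: [334.7, -337.6, 231.3]
tool_rot: [0.0, 0.988, 0.152, 0.0]
wrist_force: [1.6, -0.8, 0.6]
gripper_width: 85.1
finger_force: 0.0
```

Request:
drive_tool:
  increments:
    - {"translation": [0,0,0],"dr": [0,0,0],"fingers": 8.5}
    - {"translation": [0,0,0],"dr": [0,0,0],"fingers": 8.5}

```text
time: 1.02
eef_pos: [333.7, -340.0, 231.4]
tool_rot: [0.0, 0.988, 0.152, -0.0]
wrist_force: [-0.5, -1.4, 0.1]
gripper_width: 85.1
finger_force: 0.0
```

```bash
cat > snap.py <<'E'
import sys,pickle,cv2
from bench import r
n=sys.argv[1];s=r.sense();c=r.camera("wrist");pickle.dump((s,c),open(n+".pkl","wb"))
print(s["time"],s["eef_pos"].round(1),s["tool_rot"].round(4),s["gripper_width"].round(1))
cv2.imwrite(f"pics/{n}.png",c["frame"][:,:,::-1])
E
python3 snap.py w1
```

```text
Traceback (most recent call last):
  File "snap.py", line 4, in <module>
    print(s["time"],s["eef_pos"].round(1),s["tool_rot"].round(4),s["gripper_width"].round(1))
                                                                 ^^^^^^^^^^^^^^^^^^^^^^^^
AttributeError: 'float' object has no attribute 'round'
```

Request:
drive_tool:
  increments:
    - {"translation": [2.5,5.3,0],"dr": [0,0,0],"fingers": 8.5}
    - {"translation": [2.5,5.3,0],"dr": [0,0,0],"fingers": 8.5}
    - {"translation": [2.5,5.3,0],"dr": [0,0,0],"fingers": 8.5}

```text
time: 1.45
eef_pos: [358.3, -288.1, 231.2]
tool_rot: [0.0, 0.988, 0.151, -0.0]
wrist_force: [-0.3, 0.2, 1.4]
gripper_width: 84.6
finger_force: 0.0
```

```bash
sed -i 's/,s\["gripper_width"\].round(1)//' snap.py; python3 snap.py w1
```

```text
1.45 [ 358.3 -288.1  231.2] [ 3.000e-04  9.885e-01  1.513e-01 -3.000e-04]
```

Request:
drive_tool:
  increments:
    - {"translation": [1,5.2,0],"dr": [0,0,0],"fingers": 8.5}
    - {"translation": [2,10.4,0],"dr": [0,0,0],"fingers": 8.5}
    - {"translation": [3,15.6,0],"dr": [0,0,0],"fingers": 8.5}
    - {"translation": [4.1,20.7,0],"dr": [0,0,0],"fingers": 8.5}
    - {"translation": [4.1,20.7,0],"dr": [0,0,0],"fingers": 8.5}

```text
time: 2.12
eef_pos: [400.9, -77.5, 231.7]
tool_rot: [-0.0, 0.988, 0.155, 0.001]
wrist_force: [-0.8, -0.9, 0.1]
gripper_width: 84.6
finger_force: 0.0
```

```bash
python3 snap.py w2
```

```text
2.125 [400.9 -77.5 231.7] [-1.000e-04  9.880e-01  1.547e-01  5.000e-04]
```

Request:
drive_tool:
  increments:
    - {"translation": [0.3,6,0],"dr": [0,0,0],"fingers": 8.5}
    - {"translation": [0.6,12,0],"dr": [0,0,0],"fingers": 8.5}
    - {"translation": [0.8,18,0],"dr": [0,0,0],"fingers": 8.5}
    - {"translation": [1.1,24,0],"dr": [0,0,0],"fingers": 8.5}
    - {"translation": [1.1,27,0],"dr": [0,0,0],"fingers": 8.5}

```text
time: 2.8
eef_pos: [412.1, 191.3, 231.5]
tool_rot: [-0.0, 0.988, 0.152, 0.0]
wrist_force: [-0.4, -0.5, 0.5]
gripper_width: 85.1
finger_force: 0.0
```

Request:
drive_tool:
  increments:
    - {"translation": [0,0.5,0],"dr": [0,0,0],"fingers": 8.5}
    - {"translation": [0,0.5,0],"dr": [0,0,0],"fingers": 8.5}

```text
time: 3.05
eef_pos: [411.8, 193.0, 231.0]
tool_rot: [0.001, 0.989, 0.151, -0.0]
wrist_force: [-0.0, 0.4, 0.5]
gripper_width: 85.3
finger_force: 0.0
```

```bash
python3 snap.py w3; python3 - <<'E'
import cv2,numpy as np
a=[cv2.imread(f"pics/w{i}.png")[:260] for i in(1,2,3)]
# 2x crops around expected place
out=np.hstack([cv2.resize(x[0:300,130:390],None,fx=1,fy=1) for x in a])
print(out.shape);cv2.imwrite("pics/mont.png",out)
E
```

```text
3.05 [411.8 193.  231. ] [ 5.000e-04  9.886e-01  1.507e-01 -5.000e-04]
(260, 780, 3)
```

View pics/mont.png

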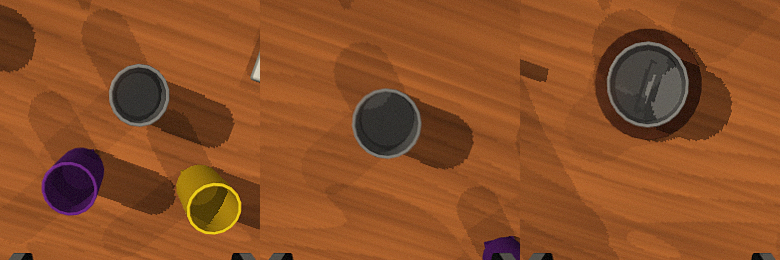

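In the montage, the slim rim is centred at full-frame (269,95), the mid rim at (257,123) and the base rim at (258,84). Purple and yellow stand on the camera's lower side. The base rib is faintly visible near (654,80) in the montage, so I'll enlarge it with more contrast and overlay the rim fits.

```bash
python3 - <<'E'
import pickle;from h import *
from scipy.optimize import minimize
out=[]
for n,uv,z,R,lo in(("w1",(269,95),88,(22,25),12),("w2",(257,123),70,(28,31),12),("w3",(258,84),57,(34,37),17)):
    s,c=pickle.load(open(n+".pkl","rb"));f=c["frame"];g=cv2.GaussianBlur(f,(3,3),0).astype(float)
    p=onz(c,uv,z,s)
    L=g.mean(2)
    def cost(q):  # rim bright ring minus neighbours
        m=lambda rr:cv2.remap(L.astype(np.float32),*[a.astype(np.float32).reshape(1,-1) for a in proj(c,circ(q[0],q[1],z,rr),s).T],1).mean()
        return -m(sum(R)/2)+.7*m(R[0]-3)+.3*m(R[1]+3)
    q=min((minimize(cost,p[:2]+np.array(o),method="Nelder-Mead") for o in((0,0),(4,0),(-4,0),(0,4),(0,-4))),key=lambda o:o.fun)
    print(n,p.round(1),q.x.round(1),q.fun)
    # rectified floor view, world-aligned: x up, y left, 0.25mm/px
    h=R[1]+3;N=260
    yy,xx=np.meshgrid(np.linspace(h,-h,N),np.linspace(h,-h,N))
    for zz in (lo+6,):
        P=np.c_[(q.x[0]+xx).ravel(),(q.x[1]+yy).ravel(),np.full(N*N,zz)]
        m=proj(c,P,s).astype(np.float32)
        im=cv2.remap(f,m[:,0].reshape(N,N),m[:,1].reshape(N,N),cv2.INTER_CUBIC).mean(2)
        r=np.hypot(xx,yy)<R[0]*.8
        a,b=np.percentile(im[r],[1,99]);out.append(np.clip((im-a)/(b-a)*255,0,255))
cv2.imwrite("pics/rect.png",np.hstack(out))
E
```

```text
w1 [ 427.4 -273.1   88. ] [ 427.  -272.6] -66.8465805053711
w2 [443.9 -59.6  70. ] [442.8 -58.8] -53.53300476074219
w3 [486.8 219.4  57. ] [485.6 219.7] -69.61109924316406[ WARN:0@1.646] global loadsave.cpp:1063 imwrite_ Unsupported depth image for selected encoder is fallbacked to CV_8U.
```

View pics/rect.png

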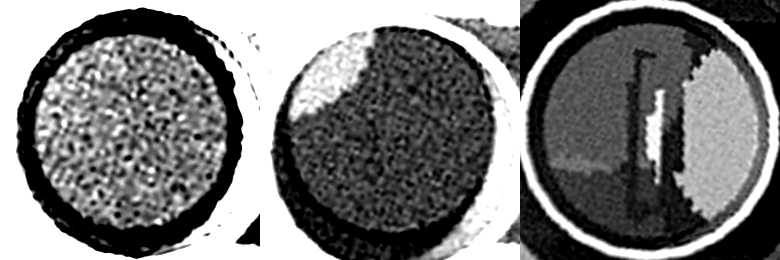

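The base rib runs nearly along world x (columns 630–663, rows 52–205 in the rectified view). The mid and slim floors are lost in noise, so I'll average frames over each.

Request:
drive_tool:
  increments:
    - {"translation": [-0.3,-6,-1],"dr": [0,0,0],"fingers": 8.5}
    - {"translation": [-0.6,-12,-2],"dr": [0,0,0],"fingers": 8.5}
    - {"translation": [-1,-18,-3],"dr": [0,0,0],"fingers": 8.5}
    - {"translation": [-1.3,-24,-4],"dr": [0,0,0],"fingers": 8.5}
    - {"translation": [-1.6,-27.3,-4],"dr": [0,0,0],"fingers": 8.5}

```text
time: 3.72
eef_pos: [392.8, -82.8, 190.6]
tool_rot: [0.0, 0.989, 0.148, -0.001]
wrist_force: [-0.6, 0.5, 0.3]
gripper_width: 84.8
finger_force: 0.0
```

Request:
drive_tool:
  increments:
    - {"translation": [0,0,0],"dr": [0,0,0],"fingers": 8.5}
    - {"translation": [0,0,0],"dr": [0,0,0],"fingers": 8.5}

```text
time: 3.98
eef_pos: [394.7, -78.0, 191.4]
tool_rot: [0.0, 0.988, 0.152, 0.0]
wrist_force: [-0.1, -0.5, 0.3]
gripper_width: 84.8
finger_force: 0.0
```

```bash
cat > avg.py <<'E'
import sys,pickle,cv2,numpy as np
from bench import r
n=sys.argv[1];N=int(sys.argv[2]);s=r.sense();F=[]
for i in range(N): c=r.camera("wrist");F.append(c["frame"].astype(np.float32))
c["frame"]=np.mean(F,0);pickle.dump((s,c),open(n+".pkl","wb"))
print(s["time"],s["eef_pos"].round(1),s["tool_rot"].round(4))
E
python3 avg.py a2 25
```

```text
3.975 [394.7 -78.  191.4] [0.000e+00 9.885e-01 1.515e-01 1.000e-04]
```

Request:
drive_tool:
  increments:
    - {"translation": [-1,-6,0.5],"dr": [0,0,0],"fingers": 8.5}
    - {"translation": [-2,-12,1],"dr": [0,0,0],"fingers": 8.5}
    - {"translation": [-3,-18,2],"dr": [0,0,0],"fingers": 8.5}
    - {"translation": [-3.9,-21.4,2],"dr": [0,0,0],"fingers": 8.5}
    - {"translation": [-3.9,-21.4,2],"dr": [0,0,0],"fingers": 8.5}

```text
time: 5.85
eef_pos: [354.7, -294.5, 211.2]
tool_rot: [0.0, 0.989, 0.149, -0.0]
wrist_force: [-0.7, 0.0, -0.0]
gripper_width: 85.0
finger_force: 0.0
```

```bash
python3 avg.py a1 25; cat > rect.py <<'E'
import pickle;from h import *
from scipy.optimize import minimize
out=[]
for n,q0,z,R,lo in(("a1",(427,-272.6),88,(22,25),12),("a2",(442.8,-58.8),70,(28,31),12),("w3",(485.6,219.7),57,(34,37),17)):
    s,c=pickle.load(open(n+".pkl","rb"));f=c["frame"].astype(np.float32);L=f.mean(2)
    def cost(q):
        m=lambda rr:cv2.remap(L,*[a.astype(np.float32).reshape(1,-1) for a in proj(c,circ(q[0],q[1],z,rr),s).T],1).mean()
        return -m(sum(R)/2)+.7*m(R[0]-3)+.3*m(R[1]+3)
    q=min((minimize(cost,np.array(q0)+o,method="Nelder-Mead") for o in((0,0),(3,0),(-3,0),(0,3),(0,-3))),key=lambda o:o.fun).x
    print(n,q.round(1))
    h=R[1]+1;N=266
    yy,xx=np.meshgrid(np.linspace(h,-h,N),np.linspace(h,-h,N))
    m=proj(c,np.c_[(q[0]+xx).ravel(),(q[1]+yy).ravel(),np.full(N*N,lo+6)],s).astype(np.float32)
    im=cv2.remap(f,m[:,0].reshape(N,N),m[:,1].reshape(N,N),cv2.INTER_CUBIC).mean(2)
    k=(np.hypot(xx,yy)<R[0]*.6);a,b=np.percentile(im[k],[1,90 if n!="w3" else 80]);out.append(np.clip((im-a)/(b-a)*255,0,255).astype(np.uint8))
cv2.imwrite("pics/rect2.png",np.hstack(out))
E
python3 rect.py
```

```text
5.85 [ 354.7 -294.5  211.2] [ 2.000e-04  9.888e-01  1.493e-01 -2.000e-04]
a1 [ 425.8 -276.1]
a2 [442.8 -58.9]
w3 [485.6 219.6]
```

View pics/rect2.png

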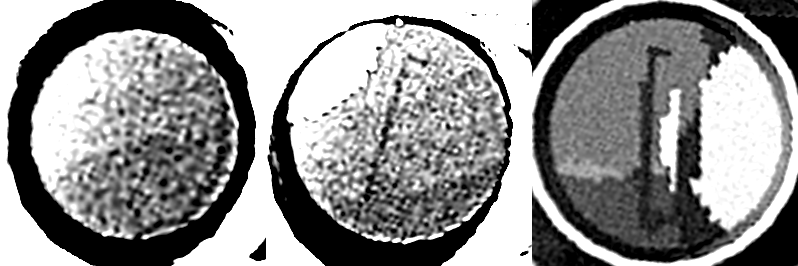

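```bash
python3 - <<'E'
import pickle;from h import *
for n,q,R,lo,hl in(("a1",(425.8,-276.1),22,12,13),("w1",(427,-272.6),22,12,13),("a2",(442.8,-58.9),28,12,17),("w3",(485.6,219.6),34,17,20)):
    s,c=pickle.load(open(n+".pkl","rb"));L=c["frame"].astype(np.float32).mean(2)
    res=[]
    for lev in(lo,lo+6):
      for a in np.deg2rad(np.arange(-90,90,2)):
        u=np.array([np.cos(a),np.sin(a)]);v=np.array([-u[1],u[0]])
        def line(o):
            t=np.linspace(-hl,hl,80)[:,None];P=np.array(q)+t*u+o*v
            m=proj(c,np.c_[P,np.full(80,lev)],s).astype(np.float32)
            return np.median(cv2.remap(L,m[:,0].reshape(1,-1),m[:,1].reshape(1,-1),1))
        I=np.array([line(o) for o in np.arange(-7,7.1,.5)])
        d=I-(np.roll(I,3)+np.roll(I,-3))/2; d=d[3:-3]; k=d.argmin()
        res.append((d[k],np.degrees(a).round(),np.arange(-5.5,5.6,.5)[k],lev))
    res.sort();print(n,[tuple(np.round(x,2).tolist()) for x in res[:6]], np.std([x[0] for x in res]).round(2))
E
```

```text
a1 [(-0.5, 42.0, 2.0, 18.0), (-0.49, -86.0, -3.5, 12.0), (-0.48, 42.0, 2.0, 12.0), (-0.48, -12.0, 0.5, 12.0), (-0.48, -84.0, -3.5, 18.0), (-0.46, -70.0, -2.0, 18.0)] 0.08
w1 [(-1.72, -70.0, -0.5, 18.0), (-1.64, -70.0, -0.5, 12.0), (-1.51, 38.0, -4.0, 12.0), (-1.5, -12.0, -1.0, 12.0), (-1.49, -60.0, 2.5, 18.0), (-1.49, -60.0, 2.5, 12.0)] 0.26
a2 [(-1.03, -16.0, 3.0, 12.0), (-1.02, -16.0, 3.0, 18.0), (-0.92, -14.0, 3.0, 12.0), (-0.92, -18.0, 3.0, 12.0), (-0.89, -18.0, 3.0, 18.0), (-0.87, -14.0, 3.0, 18.0)] 0.15
w3 [(-19.82, -2.0, -4.0, 23.0), (-19.5, -2.0, -4.0, 17.0), (-18.43, -10.0, -3.0, 17.0), (-18.27, -10.0, -3.0, 23.0), (-18.25, 0.0, -1.0, 23.0), (-17.52, 0.0, -1.0, 17.0)] 4.42
```

The mid rib's dark edge runs from (400,65) to (370,205), so mid yaw ≈ −14°, while the base rib is at about −3°. The slim floor shows nothing, so I'll look at its feet obliquely instead.

Request:
drive_tool:
  increments:
    - {"translation": [6,1.8,0],"dr": [0,0,0],"fingers": 8.5}
    - {"translation": [12,3.6,0],"dr": [0,0,0],"fingers": 8.5}
    - {"translation": [18,5.4,-2],"dr": [0,0,0],"fingers": 8.5}
    - {"translation": [20.4,6.2,-7],"dr": [0,0,0],"fingers": 8.5}
    - {"translation": [20.4,6.2,-10],"dr": [0,0,0],"fingers": 8.5}

```text
time: 7.72
eef_pos: [561.6, -226.9, 108.7]
tool_rot: [-0.001, 0.988, 0.154, -0.0]
wrist_force: [-0.2, -0.2, -0.3]
gripper_width: 84.9
finger_force: 0.0
```

Request:
drive_tool:
  increments:
    - {"translation": [0,0,0],"dr": [0,0,0],"fingers": 8.5}
    - {"translation": [0,0,0],"dr": [0,0,0],"fingers": 8.5}

```text
time: 7.98
eef_pos: [560.7, -230.4, 112.7]
tool_rot: [0.001, 0.988, 0.152, 0.001]
wrist_force: [-0.2, 0.5, 1.0]
gripper_width: 84.9
finger_force: 0.0
```

```bash
python3 avg.py o1 16; python3 - <<'E'
import pickle;from h import *
s,c=pickle.load(open("o1.pkl","rb"))
p=proj(c,[(427,-272.6,4)],s)[0];print(p)
f=c["frame"][:,:,::-1]
u,v=map(int,p);u0=max(0,u-50);v0=max(0,min(v-50,304))
a=np.clip(f[v0:v0+80,u0:u0+100]*1.8,0,255).astype(np.uint8);print(u0,v0)
b=cv2.resize(np.clip(f,0,255).astype(np.uint8),(300,225))
a=cv2.resize(a,(480,384),interpolation=3)
o=np.zeros((384,780,3),np.uint8);o[:,:480]=a;o[:225,480:]=b;cv2.imwrite("pics/o1.png",o)
E
```

```text
7.975 [ 560.7 -230.4  112.7] [7.000e-04 9.884e-01 1.519e-01 9.000e-04]
[261.27759778 338.69119712]
211 288
```

View pics/o1.png

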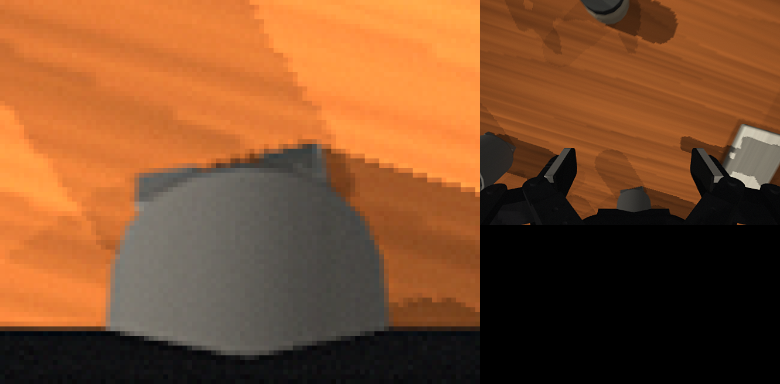

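```bash
python3 - <<'E'
import pickle;from h import *
s,c=pickle.load(open("o1.pkl","rb"))
A=onz(c,(211+319/4.8,288+145/4.8),0,s)[:2];B=onz(c,(211+139/4.8,288+176/4.8),0,s)[:2]
C=np.array([427,-272.6])
for P in(A,B):
    d=P-C;print(P.round(1),np.hypot(*d).round(1),np.degrees(np.arctan2(d[1],d[0])).round(1))
d=A-B;print("side",np.hypot(*d),np.degrees(np.arctan2(d[1],d[0])))
for n,u in(("pur",(338,181)),("yel",(283,175)),("jar",(305,290))):
    sc=pickle.load(open("c0.pkl","rb"))[1]["scene"];print(n,onz(sc,np.array(u)*.64,88 if n!="jar" else 65).round(0))
E
```

```text
[ 449.5 -280.8] 24.0 -19.9
[ 432.7 -250.6] 22.8 75.4
side 34.53048462486933 -60.9140559754773
pur [ 341. -229.   88.]
yel [ 356. -360.   88.]
jar [ 671. -160.   65.]
```

The crop shows two foot corners at (319,145) and (139,176), which gives slim yaw ≈ 28° (mod 90); the 34.5 mm side length agrees. Next I'll fetch the mid pot.

Request:
drive_tool:
  increments:
    - {"translation": [-3,4.3,1],"dr": [0,0,0],"fingers": 8.5}
    - {"translation": [-6,8.6,1],"dr": [0,0,0],"fingers": 8.5}
    - {"translation": [-9,12.9,1],"dr": [0,0,0],"fingers": 8.5}
    - {"translation": [-11.7,17.2,1],"dr": [0,0,0],"fingers": 8.5}
    - {"translation": [-11.7,17.2,1],"dr": [0,0,0],"fingers": 8.5}

```text
time: 9.4
eef_pos: [441.0, -54.6, 121.3]
tool_rot: [-0.0, 0.988, 0.155, -0.001]
wrist_force: [-0.2, 0.2, 0.4]
gripper_width: 85.1
finger_force: 0.0
```

Request:
drive_tool:
  increments:
    - {"translation": [0,0,0],"dr": [0,0,0],"fingers": 8.5}
    - {"translation": [0,0,0],"dr": [0,0,0],"fingers": 8.5}

```text
time: 9.65
eef_pos: [443.8, -58.7, 121.5]
tool_rot: [0.0, 0.988, 0.151, 0.0]
wrist_force: [-0.1, -0.3, 0.6]
gripper_width: 85.1
finger_force: 0.0
```

```bash
python3 -c "
from bench import r;s=r.sense();print(s['eef_pos'],s['tool_rot'])"
```

```text
[443.81234186 -58.70778943 121.45938198] [1.42787927e-04 9.88471244e-01 1.51408346e-01 3.03461963e-04]
```

Request:
drive_tool:
  increments:
    - {"translation": [-0.1,0,-3],"dr": [0,0,0],"fingers": 8.5}
    - {"translation": [-0.1,0,-6],"dr": [0,0,0],"fingers": 8.5}
    - {"translation": [-0.1,0,-8],"dr": [0,0,0],"fingers": 8.5}
    - {"translation": [-0.1,0,-8.3],"dr": [0,0,0],"fingers": 8.5}
    - {"translation": [-0.1,0,-8.3],"dr": [0,0,0],"fingers": 7.2}

```text
time: 10.28
eef_pos: [442.7, -58.1, 38.6]
tool_rot: [0.0, 0.988, 0.152, 0.0]
wrist_force: [0.1, 0.1, -0.8]
gripper_width: 71.8
finger_force: 0.0
```

Request:
drive_tool:
  increments:
    - {"translation": [0,0,0],"dr": [0,0,0],"fingers": 6.6}
    - {"translation": [0,0,0],"dr": [0,0,0],"fingers": 5.8}
    - {"translation": [0,0,0],"dr": [0,0,0],"fingers": 5.8}
    - {"translation": [0,0,0],"dr": [0,0,0],"fingers": 5.8}
  force: 40

```text
time: 10.78
eef_pos: [443.0, -57.9, 39.6]
tool_rot: [0.001, 0.988, 0.152, 0.001]
wrist_force: [-1.4, -0.4, 5.7]
gripper_width: 61.8
finger_force: 42.7
```

Request:
drive_tool:
  increments:
    - {"translation": [0,0,2],"dr": [0,0,0],"fingers": 5.8}
    - {"translation": [0,0,5],"dr": [0,0,0],"fingers": 5.8}
    - {"translation": [0,0,8],"dr": [0,0,0],"fingers": 5.8}
    - {"translation": [0.3,2,8.5],"dr": [0,0,0],"fingers": 5.8}
    - {"translation": [0.9,6,8.5],"dr": [0,0,0.1],"fingers": 5.8}

```text
time: 11.4
eef_pos: [451.7, 1.2, 124.5]
tool_rot: [0.001, 0.98, 0.201, 0.001]
wrist_force: [0.6, 0.9, -1.8]
gripper_width: 61.5
finger_force: 44.2
```

Request:
drive_tool:
  increments:
    - {"translation": [0.8,5,0],"dr": [0,0,0.05],"fingers": 5.8}
    - {"translation": [1.5,10,0],"dr": [0,0,0.1],"fingers": 5.8}
    - {"translation": [2.3,15,0],"dr": [0,0,0.11],"fingers": 5.8}
    - {"translation": [3.1,20,0],"dr": [0,0,0.11],"fingers": 5.8}
    - {"translation": [3.4,21.9,0],"dr": [0,0,0.11],"fingers": 5.8}

```text
time: 12.02
eef_pos: [484.9, 225.2, 124.0]
tool_rot: [-0.001, 0.966, 0.257, 0.001]
wrist_force: [-1.0, -0.6, -1.6]
gripper_width: 62.0
finger_force: 44.2
```

Request:
drive_tool:
  increments:
    - {"translation": [0,0,0],"dr": [0,0,0],"fingers": 5.8}
    - {"translation": [0,0,0],"dr": [0,0,0],"fingers": 5.8}
    - {"translation": [0,0,0],"dr": [0,0,0],"fingers": 5.8}

```text
time: 12.4
eef_pos: [485.2, 219.1, 123.2]
tool_rot: [0.001, 0.967, 0.254, -0.0]
wrist_force: [0.3, 0.6, -1.1]
gripper_width: 61.9
finger_force: 44.2
```

```bash
python3 snap.py g1; python3 - <<'E'
from bench import r;from h import *
s=r.sense();print(s['eef_pos'],s['tool_rot'],s['wrist_force'])
w=cv2.imread("pics/g1.png")
o=[]
for n in("scene","side"):
    c=r.camera(n);u,v=map(int,proj(c,[(485.6,219.6,90)])[0]);f=c["frame"][v-45:v+45,u-50:u+50,::-1]
    o.append(cv2.resize(f,(333,300),interpolation=3))
p=np.vstack(o);w=cv2.resize(w,(460,345));q=np.zeros((600,460,3),np.uint8);q[:345]=w
cv2.imwrite("pics/g1b.png",np.hstack([p,q]))
E
```

```text
12.4 [485.2 219.1 123.2] [ 7.000e-04  9.673e-01  2.537e-01 -3.000e-04]
[485.18779194 219.43219098 123.26048387] [ 6.07980187e-04  9.67241824e-01  2.53855962e-01 -1.86126727e-04] [ 0.00817766 -0.63271596 -0.80862228]
```

View pics/g1b.png

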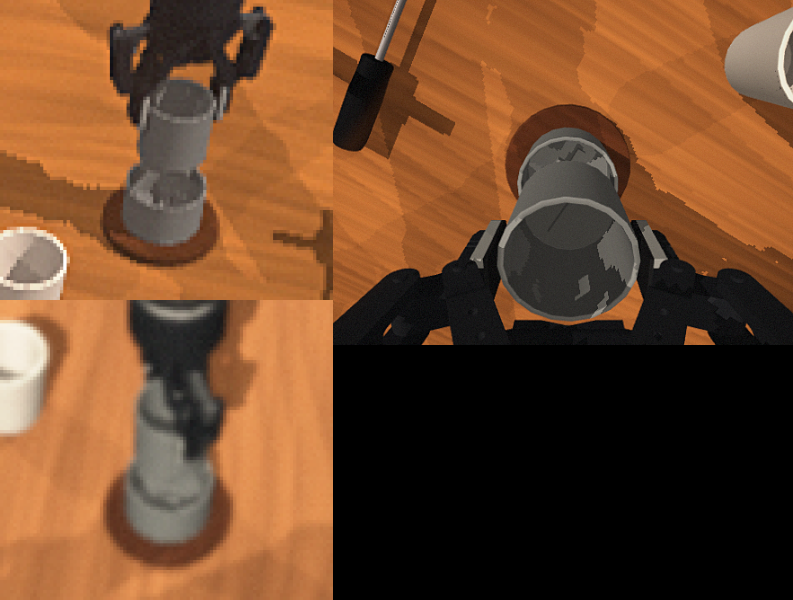

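The pictures show the pot hanging upright over the base, with its rim at wrist view (568,258) and the base behind it at (567,165). I'll lower it.

Request:
drive_tool:
  increments:
    - {"translation": [0.05,0.05,-1.5],"dr": [0,0,0],"fingers": 5.8}
    - {"translation": [0.05,0.05,-2.5],"dr": [0,0,0],"fingers": 5.8}
    - {"translation": [0.05,0.05,-3.5],"dr": [0,0,0],"fingers": 5.8}
    - {"translation": [0.05,0.05,-4.5],"dr": [0,0,0],"fingers": 5.8}
    - {"translation": [0.05,0.05,-5.4],"dr": [0,0,0],"fingers": 5.8}

```text
time: 13.18
eef_pos: [485.5, 221.7, 68.6]
tool_rot: [0.0, 0.967, 0.255, -0.0]
wrist_force: [0.0, -0.5, -1.6]
gripper_width: 61.7
finger_force: 44.2
```

Request:
drive_tool:
  increments:
    - {"translation": [0,0,-0.3],"dr": [0,0,0],"fingers": 5.8}
    - {"translation": [0,0,-0.6],"dr": [0,0,0],"fingers": 5.8}
    - {"translation": [0,0,-0.8],"dr": [0,0,0],"fingers": 5.8}
    - {"translation": [0,0,-0.8],"dr": [0,0,0],"fingers": 5.8}

```text
time: 13.68
eef_pos: [485.6, 221.8, 61.4]
tool_rot: [0.0, 0.967, 0.255, 0.0]
wrist_force: [-0.1, 0.3, -1.8]
gripper_width: 61.9
finger_force: 44.2
```

Request:
drive_tool:
  increments:
    - {"translation": [0,0,-0.2],"dr": [0,0,0],"fingers": 5.8}
    - {"translation": [0,0,-0.3],"dr": [0,0,0],"fingers": 5.8}
    - {"translation": [0,0,-0.3],"dr": [0,0,0],"fingers": 5.8}

```text
time: 14.05
eef_pos: [485.6, 221.7, 58.3]
tool_rot: [0.0, 0.967, 0.255, 0.0]
wrist_force: [-0.7, -0.2, -0.8]
gripper_width: 61.7
finger_force: 44.2
```

Request:
drive_tool:
  increments:
    - {"translation": [0,0,-0.1],"dr": [0,0,0],"fingers": 5.8}
    - {"translation": [0,0,-0.2],"dr": [0,0,0],"fingers": 5.8}
    - {"translation": [0,0,-0.2],"dr": [0,0,0],"fingers": 5.8}

```text
time: 14.42
eef_pos: [485.6, 221.8, 56.7]
tool_rot: [0.0, 0.967, 0.255, -0.0]
wrist_force: [-1.9, -1.7, 3.1]
gripper_width: 61.4
finger_force: 44.6
```

Request:
drive_tool:
  increments:
    - {"translation": [0,0,-0.1],"dr": [0,0,0],"fingers": 5.8}
    - {"translation": [0,0,-0.15],"dr": [0,0,0],"fingers": 5.8}
    - {"translation": [0,0,-0.15],"dr": [0,0,0],"fingers": 5.8}

```text
time: 14.8
eef_pos: [485.7, 221.8, 56.6]
tool_rot: [0.001, 0.967, 0.255, 0.0]
wrist_force: [-4.6, -3.8, 15.8]
gripper_width: 61.7
finger_force: 45.6
```

```bash
python3 -c "
from bench import r;s=r.sense();print(s['eef_pos'],s['wrist_force'],s['joints'])"
```

```text
[485.65212103 221.79428043  56.61931168] [-4.63699936 -3.84366961 15.83125267] [-0.0748085   0.44018001 -0.53389085  1.96849033  0.30537894  0.81200473
 -1.83466076]
```

Contact came at the home height (TCP 56.7; resting on the rib would read about 62). I'll relieve the load, release and look from above.

Request:
drive_tool:
  increments:
    - {"translation": [0,0,0.15],"dr": [0,0,0],"fingers": 5.8}
    - {"translation": [0,0,0.15],"dr": [0,0,0],"fingers": 6.3}
    - {"translation": [0,0,0.15],"dr": [0,0,0],"fingers": 7.5}
    - {"translation": [0,0,0.3],"dr": [0,0,0],"fingers": 8.5}
    - {"translation": [0,0,0.3],"dr": [0,0,0],"fingers": 8.5}

```text
time: 15.42
eef_pos: [485.7, 222.3, 57.9]
tool_rot: [-0.0, 0.967, 0.255, 0.0]
wrist_force: [0.0, 0.8, 0.4]
gripper_width: 85.2
finger_force: 0.0
```

Request:
drive_tool:
  increments:
    - {"translation": [0,0,3],"dr": [0,0,0],"fingers": 8.5}
    - {"translation": [0,0,8],"dr": [0,0,0],"fingers": 8.5}
    - {"translation": [-3,-2,13],"dr": [0,0,0],"fingers": 8.5}
    - {"translation": [-6.4,-3.7,15],"dr": [0,0,0],"fingers": 8.5}
    - {"translation": [-6.4,-3.7,15],"dr": [0,0,0],"fingers": 8.5}

```text
time: 16.05
eef_pos: [420.9, 184.3, 209.5]
tool_rot: [0.001, 0.967, 0.255, 0.002]
wrist_force: [0.5, -0.5, 0.2]
gripper_width: 84.8
finger_force: 0.0
```

Request:
drive_tool:
  increments:
    - {"translation": [0,0,0],"dr": [0,0,0],"fingers": 8.5}
    - {"translation": [0,0,0],"dr": [0,0,0],"fingers": 8.5}

```text
time: 16.3
eef_pos: [421.8, 185.1, 207.1]
tool_rot: [-0.0, 0.967, 0.255, -0.001]
wrist_force: [-0.4, -0.5, 0.2]
gripper_width: 84.5
finger_force: 0.0
```

```bash
python3 avg.py a3 20; python3 - <<'E'
import pickle;from h import *
from scipy.optimize import minimize
s,c=pickle.load(open("a3.pkl","rb"));f=c["frame"].astype(np.float32);L=f.mean(2)
def fit(q0,z,R):
    def cost(q):
        m=lambda rr:cv2.remap(L,*[a.astype(np.float32).reshape(1,-1) for a in proj(c,circ(q[0],q[1],z,rr),s).T],1).mean()
        return -m(sum(R)/2)+.7*m(R[0]-3)+.3*m(R[1]+3)
    o=min((minimize(cost,np.array(q0)+o,method="Nelder-Mead") for o in((0,0),(3,0),(-3,0),(0,3),(0,-3))),key=lambda o:o.fun)
    return o.x.round(1),round(o.fun,1)
print("mid rim as home",fit((485.6,220),87,(28,31)),"as high",fit((485.6,220),93,(28,31)),"base",fit((485.6,220),57,(34,37)))
N=380;h=38;q=(485.6,220)
yy,xx=np.meshgrid(np.linspace(h,-h,N),np.linspace(h,-h,N))
o=[]
for z,g in((35,1),(87,0)):
    m=proj(c,np.c_[(q[0]+xx).ravel(),(q[1]+yy).ravel(),np.full(N*N,z)],s).astype(np.float32)
    im=cv2.remap(f,m[:,0].reshape(N,N),m[:,1].reshape(N,N),cv2.INTER_CUBIC).mean(2)
    k=np.hypot(xx,yy)<18;a,b=np.percentile(im[k],[1,99]) if g else (0,255)
    o.append(np.clip((im-a)/(b-a)*255,0,255).astype(np.uint8))
cv2.imwrite("pics/a3.png",np.hstack(o))
E
```

```text
16.3 [421.8 185.1 207.1] [-3.000e-04  9.669e-01  2.552e-01 -6.000e-04]
mid rim as home (array([485.7, 221.7]), np.float64(-75.0)) as high (array([485.3, 221.9]), np.float64(-65.8)) base (array([485.9, 219.8]), np.float64(-35.5))
```

View pics/a3.png

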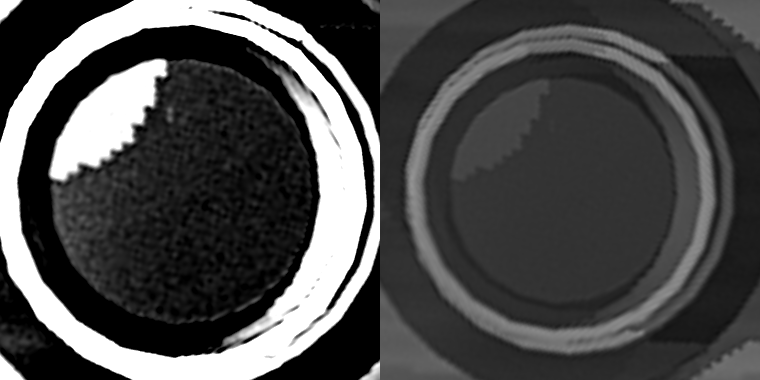

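The mid rim is at (485.7, 221.7), sitting at home height and about 2 mm from the base centre. Next is the slim pot.

Request:
drive_tool:
  increments:
    - {"translation": [0.3,-6,0],"dr": [0,0,0],"fingers": 8.5}
    - {"translation": [0.6,-12,-0.5],"dr": [0,0,0],"fingers": 8.5}
    - {"translation": [0.6,-18,-1],"dr": [0,0,0],"fingers": 8.5}
    - {"translation": [0.6,-24,-2],"dr": [0,0,0],"fingers": 8.5}
    - {"translation": [0.6,-30,-3],"dr": [0,0,0],"fingers": 8.5}

```text
time: 17.92
eef_pos: [427.6, -117.1, 178.0]
tool_rot: [0.0, 0.967, 0.255, 0.001]
wrist_force: [0.6, 0.3, -0.4]
gripper_width: 85.0
finger_force: 0.0
```

Request:
drive_tool:
  increments:
    - {"translation": [0,-5,-1],"dr": [0,0,0],"fingers": 8.5}
    - {"translation": [0,-10,-2],"dr": [0,0,0],"fingers": 8.5}
    - {"translation": [0,-15.8,-3],"dr": [0,0,0],"fingers": 8.5}
    - {"translation": [0,-15.8,-3],"dr": [0,0,0],"fingers": 8.5}
    - {"translation": [0,-15.8,-3],"dr": [0,0,0],"fingers": 8.5}

```text
time: 18.55
eef_pos: [427.5, -272.7, 147.6]
tool_rot: [-0.0, 0.967, 0.255, -0.0]
wrist_force: [0.4, 0.8, -0.0]
gripper_width: 85.1
finger_force: 0.0
```

```bash
python3 - <<'E'
from bench import r
s=r.sense();print(s['eef_pos'],s['tool_rot'])
import pickle;from h import *
s,c=pickle.load(open("a3.pkl","rb"));L=c["frame"].mean(2).astype(np.float32);q=(485.7,221.7);res=[]
for lev in(29,35):
  for a in np.deg2rad(np.arange(-90,90,2)):
    u=np.array([np.cos(a),np.sin(a)]);v=np.array([-u[1],u[0]])
    def line(o):
        P=np.array(q)+np.linspace(-17,12,80)[:,None]*u+o*v
        m=proj(c,np.c_[P,np.full(80,lev)],s).astype(np.float32)
        return np.median(cv2.remap(L,m[:,0].reshape(1,-1),m[:,1].reshape(1,-1),1))
    I=np.array([line(o) for o in np.arange(-7,7.1,.5)]);d=(I-(np.roll(I,3)+np.roll(I,-3))/2)[3:-3]
    for k,sg in((d.argmin(),1),(d.argmax(),-1)): res.append((round(float(d[k]*sg),2),round(np.degrees(a)),-5.5+.5*k,lev))
res.sort();print(res[:8],np.std([x[0] for x in res]))
E
```

```text
[ 427.54776759 -272.65028167  147.63273688] [-4.29311858e-04  9.66948661e-01  2.54970785e-01 -3.32966812e-05]
[(-0.46, -10, np.float64(-1.0), 29), (-0.45, 20, np.float64(0.5), 35), (-0.44, -12, np.float64(-2.5), 35), (-0.44, -10, np.float64(-2.5), 29), (-0.44, -8, np.float64(-2.0), 35), (-0.44, 76, np.float64(-2.5), 35), (-0.43, -84, np.float64(-5.5), 35), (-0.43, -50, np.float64(3.0), 29)] 0.07714151958063747
```

Request:
drive_tool:
  increments:
    - {"translation": [0,0,-3],"dr": [0,0,0],"fingers": 8.5}
    - {"translation": [0,0,-6],"dr": [0,0,0],"fingers": 8.5}
    - {"translation": [0,0,-8.5],"dr": [0,0,0],"fingers": 8.5}
    - {"translation": [0,0,-9],"dr": [0,0,0],"fingers": 8.5}
    - {"translation": [0,0,-9],"dr": [0,0,0],"fingers": 6.5}

```text
time: 19.18
eef_pos: [428.2, -272.4, 58.4]
tool_rot: [0.0, 0.967, 0.256, 0.0]
wrist_force: [0.3, -0.0, 0.5]
gripper_width: 69.7
finger_force: 0.0
```

Request:
drive_tool:
  increments:
    - {"translation": [0,0,0],"dr": [0,0,0],"fingers": 5.5}
    - {"translation": [0,0,0],"dr": [0,0,0],"fingers": 4.6}
    - {"translation": [0,0,0],"dr": [0,0,0],"fingers": 4.6}
    - {"translation": [0,0,0],"dr": [0,0,0],"fingers": 4.6}
    - {"translation": [0,0,0],"dr": [0,0,0],"fingers": 4.6}
  force: 40

```text
time: 19.8
eef_pos: [428.4, -273.3, 59.1]
tool_rot: [0.001, 0.967, 0.255, 0.001]
wrist_force: [-1.3, 2.2, 6.2]
gripper_width: 48.2
finger_force: 41.0
```

Request:
drive_tool:
  increments:
    - {"translation": [0,0,2],"dr": [0,0,0],"fingers": 4.6}
    - {"translation": [0,0,5],"dr": [0,0,0],"fingers": 4.6}
    - {"translation": [0,0,9],"dr": [0,0,0],"fingers": 4.6}
    - {"translation": [0,0,12.5],"dr": [0,0,0],"fingers": 4.6}
    - {"translation": [0,0,12.5],"dr": [0,0,0],"fingers": 4.6}

```text
time: 20.42
eef_pos: [429.5, -274.3, 186.0]
tool_rot: [0.003, 0.967, 0.255, 0.002]
wrist_force: [1.0, -0.7, -0.8]
gripper_width: 48.0
finger_force: 41.8
```

```bash
python3 avg.py g2 4; cat > rimfit.py <<'E'
import pickle,sys;from h import *
from scipy.optimize import minimize
n,rt,R0,R1=sys.argv[1],float(sys.argv[2]),float(sys.argv[3]),float(sys.argv[4])
s,c=pickle.load(open(n+".pkl","rb"));L=c["frame"].astype(np.float32).mean(2)
z0=s["eef_pos"][2]+rt   # expected rim height
def cost(q):  # x,y,z,tiltx,tilty
    def m(rr):
        C=circ(0,0,0,rr);C[:,2]=q[3]*C[:,0]+q[4]*C[:,1];P=C+np.array(q[:3])
        return cv2.remap(L,*[a.astype(np.float32).reshape(1,-1) for a in proj(c,P,s).T],1).mean()
    return -m((R0+R1)/2)+.7*m(R0-3)+.3*m(R1+3)
p=np.r_[s["eef_pos"][:2],z0,0,0];best=None
for o in((0,0),(3,0),(-3,0),(0,3),(0,-3)):
    q=p.copy();q[:2]+=o;S=np.vstack([q]+[q+d for d in np.diag([3,3,3,.05,.05])])
    f=minimize(cost,q,method="Nelder-Mead",options=dict(initial_simplex=S,maxiter=2000))
    if best is None or f.fun<best.fun:best=f
print(s["gripper_width"] if "gripper_width" in s else "",s["eef_pos"].round(1),s["wrist_force"].round(1),"rim",best.x.round(3),"zexp",z0.round(1),best.fun)
E
python3 rimfit.py g2 29.5 22 25
```

```text
20.425 [ 429.5 -274.3  186. ] [0.0026 0.9669 0.255  0.0024]
48.00501717523863 [ 429.5 -274.3  186. ] [ 1.  -0.7 -0.8] rim [ 4.25893e+02 -2.76573e+02  2.11135e+02 -2.09000e-01 -2.00000e-03] zexp 215.5 -57.00757598876953
```

```bash
python3 avg.py g3 6; python3 rimfit.py g3 29.5 22 25; python3 rimfit.py g1 31 28 31
python3 - <<'E'
import pickle;from h import *
from bench import r
s,c=pickle.load(open("g3.pkl","rb"));f=np.clip(c["frame"],0,255).astype(np.uint8)[:,:,::-1]
u,v=map(int,proj(c,[s["eef_pos"]+[0,0,29]],s)[0]);print(u,v)
v0=max(0,min(v-90,384-200))
w=cv2.resize(f[v0:v0+200,u-110:u+110],(440,400),interpolation=3)
o=[]
for n in("scene","side"):
    F=[];
    for i in range(6): c=r.camera(n);F.append(c["frame"].astype(float))
    u,v=map(int,proj(c,[s["eef_pos"]+[0,0,-10]])[0]);g=np.mean(F,0)[v-40:v+30,u-35:u+35,::-1]
    o.append(cv2.resize(np.clip(g*1.3,0,255).astype(np.uint8),(300,300),interpolation=3))
q=np.zeros((600,440,3),np.uint8);q[:400]=w
cv2.imwrite("pics/g3.png",np.hstack([np.vstack(o),q]))
E
```

```text
20.625 [ 426.5 -272.7  181.5] [-9.000e-04  9.669e-01  2.550e-01 -1.000e-03]
48.03552620598186 [ 426.5 -272.7  181.5] [-0.2  0.1 -0.9] rim [ 4.23255e+02 -2.74941e+02  2.07085e+02 -2.22000e-01  2.10000e-02] zexp 211.0 -57.792633056640625
61.901020466580086 [485.2 219.1 123.2] [ 0.3  0.6 -1.1] rim [ 4.84133e+02  2.17838e+02  1.51941e+02 -1.19000e-01  5.20000e-02] zexp 154.2 -60.283084869384766
260 290
```

View pics/g3.png

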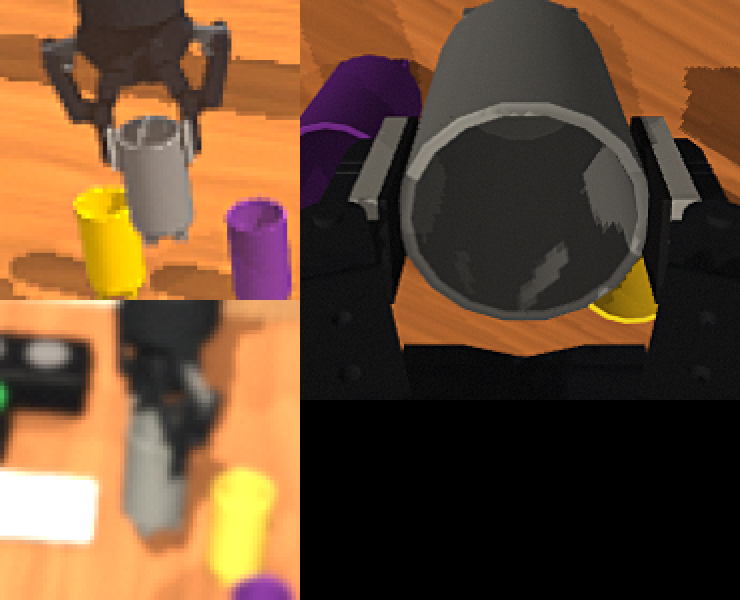

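The pot is held, but the side crop suggests a small lean in the grip. I'll measure it numerically from where the lower edge falls in the wrist view.

```bash
cat > tilt.py <<'E'
import pickle,sys;from h import *
from scipy.optimize import least_squares
def run(n,ro,H,rt):
    s,c=pickle.load(open(n+".pkl","rb"));f=np.clip(c["frame"],0,255).astype(np.uint8)
    hsv=cv2.cvtColor(cv2.GaussianBlur(f,(3,3),0),cv2.COLOR_RGB2HSV).astype(int)
    m=((hsv[...,1]<70)).astype(np.uint8)
    q=s["tool_rot"];T=Ro.from_quat([q[1],q[2],q[3],q[0]]).as_matrix()
    # pose: offset along tool x (ex), rim height rz above TCP, tilt about tool y (t)
    def model(p):
        ax=-T[:,2]*np.cos(p[2])+T[:,0]*np.sin(p[2])   # pot axis up
        e1=T[:,1];e2=np.cross(ax,e1);a=np.linspace(0,2*np.pi,90)
        C=s["eef_pos"]+T[:,0]*p[0]-T[:,2]*p[1]
        ring=lambda h,R:C-ax*h+R*(np.cos(a)[:,None]*e1+np.sin(a)[:,None]*e2)
        return proj(c,ring(0,ro),s),proj(c,ring(H-8,ro),s)
    u0,v0=proj(c,[s["eef_pos"]+[0,0,rt]],s)[0]
    col=m[:,int(u0)-8:int(u0)+9].mean(1)>.5
    i=int(v0)-20
    while col[i] and i>0:i-=1
    print(n,"centre px",u0.round(),v0.round(),"wall bottom row",i+1)
    for t in(-.2,-.1,0,.1,.2):
        A,B=model([0,rt,t]);print(t,"rim rows",A[:,1].min().round(1),A[:,1].max().round(1),"cols",A[:,0].min().round(1),A[:,0].max().round(1),"bottom arc row",B[:,1].min().round(1))
run("g3",25,88,29.5);
s,c=pickle.load(open("g1.pkl","rb"));run("g1",31,70,31.5)
E
python3 tilt.py
```

```text
g3 centre px 261.0 291.0 wall bottom row 183
-0.2 rim rows 238.6 334.3 cols 196.2 325.7 bottom arc row 153.4
-0.1 rim rows 234.7 339.1 cols 196.3 325.7 bottom arc row 165.2
0 rim rows 231.6 343.6 cols 196.4 325.6 bottom arc row 177.2
0.1 rim rows 229.2 347.8 cols 196.5 325.5 bottom arc row 189.3
0.2 rim rows 227.6 351.5 cols 196.5 325.5 bottom arc row 201.7
g1 centre px 261.0 294.0 wall bottom row 143
-0.2 rim rows 226.6 346.9 cols 179.3 342.6 bottom arc row 156.3
-0.1 rim rows 221.9 353.1 cols 179.5 342.4 bottom arc row 165.8
0 rim rows 218.2 358.9 cols 179.7 342.3 bottom arc row 175.5
0.1 rim rows 215.5 364.4 cols 179.8 342.1 bottom arc row 185.7
0.2 rim rows 213.8 369.4 cols 179.9 342.0 bottom arc row 196.1
```

```bash
cat > tfit.py <<'E'
import pickle,sys;from h import *
from scipy.optimize import least_squares
def fit(n,ro,H,obs):
    s,c=pickle.load(open(n+".pkl","rb"));q=s["tool_rot"];T=Ro.from_quat([q[1],q[2],q[3],q[0]]).as_matrix()
    def model(p):
        ax=-T[:,2]*np.cos(p[2])+T[:,0]*np.sin(p[2]);e1=T[:,1];e2=np.cross(ax,e1);a=np.linspace(0,2*np.pi,361)
        C=s["eef_pos"]+T[:,0]*p[0]-T[:,2]*p[1]
        g=lambda h,R:proj(c,C-ax*h+R*(np.cos(a)[:,None]*e1+np.sin(a)[:,None]*e2),s)
        A=g(0,ro);B=g(H-8,ro);return np.array([A[:,1].min(),A[:,1].max(),np.ptp(A[:,0]),B[:,1].min()])
    for k in(4,3):
        f=least_squares(lambda p:(model(p)-obs)[:k],[0,28,0]);print(n,k,f.x.round(3),f.fun.round(2))
fit("g3",25,88,[234.5,344,123.5,183]);fit("g1",31,70,[220.5,356,156,175])
E
python3 tfit.py
```

```text
g3 4 [-3.538e+00  2.490e+01  2.000e-02] [ 0.3  -0.5   0.48  0.24]
g3 3 [-3.807 24.45   0.038] [-0. -0.  0.]
g1 4 [-2.359e+00  2.742e+01 -2.200e-02] [ 0.4  -1.1   1.03  0.8 ]
g1 3 [-2.8300e+00  2.6701e+01  5.0000e-03] [ 0. -0.  0.]
```

The fit gives only 0.02–0.04 rad of lean and about 1 mm of offset, which is fine. I'll carry the slim pot to the base, turning it by −0.54 rad.

Request:
drive_tool:
  increments:
    - {"translation": [0.7,5,0],"dr": [0,0,-0.05],"fingers": 4.6}
    - {"translation": [1.4,10.5,0],"dr": [0,0,-0.15],"fingers": 4.6}
    - {"translation": [2.1,16,0],"dr": [0,0,-0.25],"fingers": 4.6}
    - {"translation": [2.8,22,0],"dr": [0,0,-0.35],"fingers": 4.6}
    - {"translation": [3.5,28,0],"dr": [0,0,-0.45],"fingers": 4.6}

```text
time: 22.15
eef_pos: [462.7, 8.6, 183.2]
tool_rot: [0.0, 1.0, 0.031, 0.001]
wrist_force: [1.5, 0.4, -0.3]
gripper_width: 47.9
finger_force: 41.8
```

Request:
drive_tool:
  increments:
    - {"translation": [0.7,6,0],"dr": [0,0,-0.09],"fingers": 4.6}
    - {"translation": [1.4,12,0],"dr": [0,0,-0.09],"fingers": 4.6}
    - {"translation": [2,17,0],"dr": [0,0,-0.09],"fingers": 4.6}
    - {"translation": [2.45,20.4,0],"dr": [0,0,-0.09],"fingers": 4.6}
    - {"translation": [2.45,21.4,0],"dr": [0,0,-0.09],"fingers": 4.6}

```text
time: 22.78
eef_pos: [486.7, 223.5, 182.9]
tool_rot: [-0.001, 1.0, -0.01, -0.0]
wrist_force: [0.6, -0.1, -0.4]
gripper_width: 48.1
finger_force: 41.7
```

Request:
drive_tool:
  increments:
    - {"translation": [0,0,0],"dr": [0,0,0],"fingers": 4.6}
    - {"translation": [0,0,0],"dr": [0,0,0],"fingers": 4.6}
    - {"translation": [0,0,0],"dr": [0,0,0],"fingers": 4.6}

```text
time: 23.15
eef_pos: [487.3, 219.1, 182.9]
tool_rot: [0.001, 1.0, -0.013, 0.0]
wrist_force: [-0.0, 0.8, -0.6]
gripper_width: 48.1
finger_force: 41.7
```

```bash
python3 -c "
from bench import r
for i in range(2):
  s=r.sense();print(s['eef_pos'],s['tool_rot'],s['wrist_force'])
"; python3 avg.py g4 4
```

```text
[487.31650906 219.11538121 182.85214817] [ 5.22669520e-04  9.99911235e-01 -1.33132959e-02  6.91281809e-05] [-0.04575415  0.81279174 -0.56914943]
[487.31650906 219.11538121 182.85214817] [ 5.22669520e-04  9.99911235e-01 -1.33132959e-02  6.91281809e-05] [-0.04575415  0.81279174 -0.56914943]
23.15 [487.3 219.1 182.9] [ 5.000e-04  9.999e-01 -1.330e-02  1.000e-04]
```

Request:
drive_tool:
  increments:
    - {"translation": [0,0,-1],"dr": [0,0,0],"fingers": 4.6}
    - {"translation": [0,0,-2],"dr": [0,0,0],"fingers": 4.6}
    - {"translation": [0,0,-2.8],"dr": [0,0,0],"fingers": 4.6}
    - {"translation": [0,0,-2.8],"dr": [0,0,0],"fingers": 4.6}
    - {"translation": [0,0,-2.8],"dr": [0,0,0],"fingers": 4.6}

```text
time: 23.98
eef_pos: [487.2, 221.0, 154.9]
tool_rot: [-0.0, 1.0, -0.012, 0.0]
wrist_force: [-0.1, -0.9, -0.9]
gripper_width: 48.0
finger_force: 41.8
```

```bash
python3 -c "
from bench import r
s=r.sense();print(s['eef_pos'],s['tool_rot'],s['wrist_force'])
"; python3 avg.py g4 3; python3 - <<'E'
import pickle;from h import *
s,c=pickle.load(open("g4.pkl","rb"));f=c["frame"].astype(np.float32);L=f.mean(2)
from scipy.optimize import minimize
# visible far arc of mid rim (towards +x) -> centre
a=np.linspace(-1.2,1.2,60)
def m(q,rr):
    P=np.c_[q[0]+rr*np.cos(a),q[1]+rr*np.sin(a),np.full(60,87.)]
    return cv2.remap(L,*[k.astype(np.float32).reshape(1,-1) for k in proj(c,P,s).T],1).mean()
cost=lambda q:-m(q,29.5)+.5*m(q,26.5)+.5*m(q,33)
for o in((0,0),(2,2),(-2,-2)):
    w=minimize(cost,np.array([485.7,221.7])+o,method="Nelder-Mead");print(w.x.round(1),w.fun)
E
```

```text
[487.19964636 220.97017539 154.90385153] [-2.97387498e-05  9.99927405e-01 -1.20490089e-02  7.69114241e-05] [-0.14316186 -0.94098411 -0.9360586 ]
23.975 [487.2 221.  154.9] [-0.000e+00  9.999e-01 -1.200e-02  1.000e-04]
[485.8 221.3] -67.25749206542969
[434.6 260.6] -12.432571411132812
[497.1 220. ] -74.67374420166016
```

Request:
drive_tool:
  increments:
    - {"translation": [-0.05,0.05,-0.5],"dr": [0,0,0],"fingers": 4.6}
    - {"translation": [-0.05,0.05,-1.0],"dr": [0,0,0],"fingers": 4.6}
    - {"translation": [-0.05,0.05,-1.4],"dr": [0,0,0],"fingers": 4.6}
    - {"translation": [-0.05,0.05,-1.8],"dr": [0,0,0],"fingers": 4.6}
    - {"translation": [-0.05,0.05,-1.8],"dr": [0,0,0],"fingers": 4.6}

```text
time: 24.75
eef_pos: [486.3, 221.2, 136.4]
tool_rot: [0.0, 1.0, -0.012, -0.0]
wrist_force: [-0.3, 0.5, -1.5]
gripper_width: 48.0
finger_force: 41.8
```

```bash
python3 -c "
from bench import r
s=r.sense();print(s['eef_pos'],s['wrist_force'])"
```

```text
[486.27247402 221.21835253 136.39932382] [-0.26942489  0.54742588 -1.480904  ]
```

The pot is in with no contact force. I'll lower it to just above the rib.

Request:
drive_tool:
  increments:
    - {"translation": [0,0,-1],"dr": [0,0,0],"fingers": 4.6}
    - {"translation": [0,0,-2],"dr": [0,0,0],"fingers": 4.6}
    - {"translation": [0,0,-3],"dr": [0,0,0],"fingers": 4.6}
    - {"translation": [0,0,-3.8],"dr": [0,0,0],"fingers": 4.6}
    - {"translation": [0,0,-3.8],"dr": [0,0,0],"fingers": 4.6}

```text
time: 25.38
eef_pos: [486.0, 221.1, 97.9]
tool_rot: [0.0, 1.0, -0.012, -0.001]
wrist_force: [-0.5, -0.7, -0.7]
gripper_width: 47.6
finger_force: 41.8
```

Request:
drive_tool:
  increments:
    - {"translation": [0,0,-0.3],"dr": [0,0,0],"fingers": 4.6}
    - {"translation": [0,0,-0.5],"dr": [0,0,0],"fingers": 4.6}
    - {"translation": [0,0,-0.5],"dr": [0,0,0],"fingers": 4.6}

```text
time: 25.75
eef_pos: [486.5, 221.3, 93.9]
tool_rot: [0.0, 1.0, -0.012, 0.0]
wrist_force: [0.1, 0.4, -0.5]
gripper_width: 48.3
finger_force: 41.8
```

Request:
drive_tool:
  increments:
    - {"translation": [0,0,-0.15],"dr": [0,0,0],"fingers": 4.6}
    - {"translation": [0,0,-0.2],"dr": [0,0,0],"fingers": 4.6}
    - {"translation": [0,0,-0.2],"dr": [0,0,0],"fingers": 4.6}

```text
time: 26.12
eef_pos: [486.6, 221.3, 91.8]
tool_rot: [0.0, 1.0, -0.012, 0.0]
wrist_force: [-0.0, -0.2, -0.0]
gripper_width: 48.0
finger_force: 41.8
```

Request:
drive_tool:
  increments:
    - {"translation": [0,0,-0.15],"dr": [0,0,0],"fingers": 4.6}
    - {"translation": [0,0,-0.2],"dr": [0,0,0],"fingers": 4.6}
    - {"translation": [0,0,-0.2],"dr": [0,0,0],"fingers": 4.6}

```text
time: 26.5
eef_pos: [486.5, 221.3, 89.8]
tool_rot: [0.0, 1.0, -0.012, -0.0]
wrist_force: [0.3, -0.4, -0.5]
gripper_width: 48.1
finger_force: 41.8
```

Request:
drive_tool:
  increments:
    - {"translation": [0,0,-0.1],"dr": [0,0,0],"fingers": 4.6}
    - {"translation": [0,0,-0.2],"dr": [0,0,0],"fingers": 4.6}
    - {"translation": [0,0,-0.2],"dr": [0,0,0],"fingers": 4.6}

```text
time: 26.88
eef_pos: [486.7, 221.4, 88.2]
tool_rot: [0.0, 1.0, -0.012, 0.0]
wrist_force: [-0.8, -0.6, 3.9]
gripper_width: 47.9
finger_force: 42.1
```

Request:
drive_tool:
  increments:
    - {"translation": [0,0,-0.1],"dr": [0,0,0],"fingers": 4.6}
    - {"translation": [0,0,-0.1],"dr": [0,0,0],"fingers": 4.6}

```text
time: 27.12
eef_pos: [486.8, 221.5, 88.2]
tool_rot: [0.0, 1.0, -0.012, 0.0]
wrist_force: [-2.8, -0.6, 10.3]
gripper_width: 48.3
finger_force: 42.8
```

Contact came at 88.2, the home height (on the rib would be about 94). I'll relieve, release and retreat.

Request:
drive_tool:
  increments:
    - {"translation": [0,0,0.15],"dr": [0,0,0],"fingers": 4.6}
    - {"translation": [0,0,0.15],"dr": [0,0,0],"fingers": 5.2}
    - {"translation": [0,0,0.2],"dr": [0,0,0],"fingers": 7}
    - {"translation": [0,0,0.3],"dr": [0,0,0],"fingers": 8.5}
    - {"translation": [0,0,0.3],"dr": [0,0,0],"fingers": 8.5}

```text
time: 27.75
eef_pos: [486.6, 221.4, 89.9]
tool_rot: [0.0, 1.0, -0.012, 0.0]
wrist_force: [-0.2, -0.2, -0.4]
gripper_width: 84.9
finger_force: 0.0
```

Request:
drive_tool:
  increments:
    - {"translation": [0,0,3],"dr": [0,0,0],"fingers": 8.5}
    - {"translation": [0,0,8],"dr": [0,0,0],"fingers": 8.5}
    - {"translation": [-2,0,13],"dr": [0,0,0],"fingers": 8.5}
    - {"translation": [-7,0,15],"dr": [0,0,0],"fingers": 8.5}
    - {"translation": [-7,0,15],"dr": [0,0,0],"fingers": 8.5}

```text
time: 28.38
eef_pos: [414.7, 222.5, 241.9]
tool_rot: [0.0, 1.0, -0.01, 0.002]
wrist_force: [1.3, 1.1, -0.7]
gripper_width: 85.1
finger_force: 0.0
```

Request:
drive_tool:
  increments:
    - {"translation": [0,0,0],"dr": [0,0,0],"fingers": 8.5}
    - {"translation": [0,0,0],"dr": [0,0,0],"fingers": 8.5}
    - {"translation": [0,0,0],"dr": [0,0,0],"fingers": 8.5}

```text
time: 28.75
eef_pos: [416.9, 221.1, 239.0]
tool_rot: [0.0, 1.0, -0.012, -0.001]
wrist_force: [-0.1, -0.3, 0.2]
gripper_width: 85.2
finger_force: 0.0
```

```bash
python3 avg.py a5 8; python3 - <<'E'
import pickle;from h import *
from scipy.optimize import minimize
s,c=pickle.load(open("a5.pkl","rb"));L=c["frame"].astype(np.float32).mean(2)
def fit(q0,z,R,k=(.7,.3)):
    def cost(q):
        m=lambda rr:cv2.remap(L,*[a.astype(np.float32).reshape(1,-1) for a in proj(c,circ(q[0],q[1],z,rr),s).T],1).mean()
        return -m(sum(R)/2)+k[0]*m(R[0]-2)+k[1]*m(R[1]+2)
    o=min((minimize(cost,np.array(q0)+o,method="Nelder-Mead") for o in((0,0),(2,0),(-2,0),(0,2),(0,-2))),key=lambda o:o.fun)
    return o.x.round(1),round(float(o.fun),1)
for z in(111,114,117,120,123):print("slim",z,fit((486,221.5),z,(22,25)))
for z in(81,84,87,90,93):print("mid",z,fit((486,221.5),z,(28,31),(.5,.5)))
print("base",fit((485.7,219.8),57,(34,37)))
E
```

```text
28.75 [416.9 221.1 239. ] [ 1.000e-04  9.999e-01 -1.240e-02 -9.000e-04]
slim 111 (array([485.8, 223.1]), -76.0)
slim 114 (array([485.9, 223.2]), -77.3)
slim 117 (array([485.9, 223.3]), -74.9)
slim 120 (array([486. , 223.4]), -69.9)
slim 123 (array([486. , 223.6]), -63.5)
mid 81 (array([484. , 220.1]), -30.5)
mid 84 (array([483.8, 220. ]), -29.9)
mid 87 (array([483.5, 219.9]), -28.7)
mid 90 (array([483.4, 219.2]), -26.3)
mid 93 (array([488.6, 218.5]), -28.3)
base (array([485.9, 218.9]), -33.5)
```

```bash
python3 -c "
from bench import r
print(r.hand_in())"
```

```text
the job is handed in; nothing more can be done
None
```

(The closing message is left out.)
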